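# Shut and latch the hood of a dry-bath incubator

## Task

Shut the incubator: push the raised clear hood down onto its gasket, lift the wire bail of the toggle latch over the hook-like keeper on the hood and let its cross bar drop behind it, then press the latch lever down until it lies fully home and the hood is pulled tight. Finish on the lever with a steady push of about 10 N held for about half a second against its stop; never push on the lever or the hood with more than 20 N. Leave the glassware and the other things around it where they stand.

Things in the scene. Friction and masses are not known exactly. Their poses are not given: they have to be found in the camera images.
- case: White dry-bath incubator, fixed; 315 deep, 240 wide, 170 high, hood shut. x to its back, y left, z up. Origin on the bench under the latch, on the midplane. Front panel rises to the back at 45 deg, 102 mm above the bench at the origin; the hood's window continues it when shut. Below, 'up the slope' is (1,0,1)/1.414, 'off the panel' (-1,0,1)/1.414 in case axes. Latch at y = 0, room beside it.
- lever_pivot (a point): Axis of the latch lever (along the case's y), fixed on the case, 23 mm off the panel above the case's origin. Axes as the case's.
- hood_press (a point): Middle of the hood's flat top, outside, 16 mm behind its front upper edge: a place to push it down. The hood hinges about a line along y at the back (case x = 238, z = 111 mm); shut, this point is 160 mm in front of that line and 58 mm above it. Axes turn with the hood; the case's when shut.
- hood_turn (a joint): Hood angle, rad: 0 = rim down tight, growing as the front lifts. A stiff hinge holds it where it is left; about 1 to 4 N at hood_press moves it down. Below about 0.022 its rim (212 mm from the hinge) presses on a springy gasket strip, about 3000 N/m; let go unlatched it stays at about 0.008 to 0.022. Only the latch keeps it tight.
- hood: The hood as a solid: clear plastic with white edges, 240 mm wide, about 0.45 kg. Origin on the hinge line; axes as the case's when shut.
- keeper_seat (a point): On the hood: where the middle of the bail's bar must rest, 22 mm off the window, on a grey boss (top 3 mm below it, 18 mm wide), just up the slope from the steel keeper plate, 18 wide, 5 thick, whose tip is 12 mm farther off the slope and leans 25 deg up it. Carry the bar over the tip, lower it 9 to 13 mm farther up the slope, and draw it down the slope till it bears. Axes as the hood's.
- lever_turn (a joint): Lever angle, rad: 0 = closed, along the panel, pointing down the slope, on a firm stop (rigid: 1 mm too far adds some 20 N); grows as it swings off the panel and over towards the keeper (limit 2.5). Light friction holds it where it is left. Hooked, a few newtons at lever_pad close it; below about 0.2 it is over centre and the hood's pull no longer opens it.
- lever: The lever as a solid: steel strip 20 wide, 4 thick, reaching 76 mm from the pivot, tip slightly turned up. Origin on the pivot; x points from the tip to the pivot (closed: up the slope), z is normal to the outer face (closed: off the panel). Turns with the lever.
- lever_pad (a point): Middle of the lever's outer face, 52 mm from the pivot along the strip and 3 mm outside its axis: where to push. Axes as lever's.
- bail_turn (a joint): Angle of the wire bail relative to the lever, rad, growing as the bail swings away from the panel; 0 = along the lever's x. Light friction holds it. Its pin on the lever is 14 mm from the lever pivot towards the tip, 3 mm to the inner side.
- bail_bar (a point): Middle of the bail's cross bar: 6 mm steel bar along the case's y, 48 mm from the bail's pin, with an 11 mm disc at each end; 42 mm over the flat end faces, which the fingers can pinch along y. The two legs, 25 mm apart, straddle the keeper. So held, the bar can be carried in the latch's midplane up to 60 mm from lever_pivot; lever and bail follow with 2 to 5 N.
- reagent: Bystander: clear bottle with a red cap, 56 mm diameter, 130 mm high. Origin at the centre of its underside.
- amber: Bystander: amber glass bottle, 52 mm diameter, 110 mm high. Origin at the centre of its underside.
- beaker: Bystander: glass beaker, 64 mm diameter, 75 mm high. Origin at the centre of its underside.
- dish: Bystander: shallow glass dish, 72 mm diameter, 20 mm high, in front of the incubator. Origin at the centre of its underside.
- tube_rack: Bystander: rack of capped tubes, 60 x 100 mm, 72 mm high. Origin at the centre of its underside.
- tip_box: Bystander: closed box of pipette tips, 85 x 120 mm, 50 mm high. Origin at the centre of its underside.
- jar: Bystander: white jar, 60 mm diameter, 70 mm high. Origin at the centre of its underside.

How it is judged:
By the outcome, as a careful person would: the job done as asked, in the order asked, and still so for the second after the job is handed in, with the robot touching nothing.
It also fails if it takes over 72 s, if anything falls off the work surface, if the arm or the gripper's body presses on something with over 40 N, if the wrist force passes 120 N, or if a joint passes its speed limit or range.

## Robot

A 6-joint arm with a two-finger parallel gripper is mounted at the origin on the work surface. World frame = base frame: x ahead of the robot, y to its left, z up, the work surface at z = 0. Lengths are in m, angles in degrees, forces in N, time in s.
With the tool pointing down it reaches from about 0.4 to 0.825 m from the base axis. Payload 7 kg.
Tool frame: the origin (TCP) lies at the very end of the fingers, on their centre line; the grasp point (between the pads) lies 19 mm behind it; z points along the fingers, y is the line along which they close (so a half turn about z gives the same grasp; the last joint's range is limited). The gripper opens to 88 mm and grips with 3 to 60 N. Pads are 19 mm wide; open, the fingers measure 130 mm over their backs; the gripper's body (78 mm by 193 mm) begins 47 mm behind the grasp point.
Start: joints at [-59.639, 20.546, 0.682, 0, -70.136, -16.507], TCP at [0.162, -0.655, 0.227] pointing down, gripper open.
Joint ranges: [-176.03, 176.03], [-82.01, 121.73], [-58.28, 71.71], [-173.87, 95.51], [-174.79, -0.11], [-173.66, 173.66]. Speed limits (degrees/s): [136.94, 136.94, 172.46, 180, 180, 180].

## Interface

Orientations are given as [roll, pitch, yaw] about the fixed x, y, z axes, in that order (R = Rz(yaw) Ry(pitch) Rx(roll)).
In Python, from plant import r gives the robot as it stands. The module is installed in compiled form; this text tells all that it offers.
- The arm moves only by the tool jog_arm, never from a script. Its arguments are lists of equal length, an entry for each row: "travel": the shift along the tool's x, y, z each as a share of 50 cm, from -1 to 1, a list of three; "dr": the turn, a rotation vector about the tool's x, y, z each as a share of 360 degrees, from -1 to 1, a list of three; "claw": the opening, from 0 (shut) to 1 (fully open). A call has exactly 10 rows; each row is the pose to reach, as a shift and turn from the pose commanded when the call began, along the tool's axes at that moment, turning the shorter way round; what a row does not reach only later rows make up. A row lasts 1/8 s, in which the tool goes at most 62.5 mm and 10.7 degrees, less where a joint would pass 70% of its speed; a pose out of reach is approached as far as the arm can. A call with a number of a shift or a turn outside -1 to 1 is refused whole. A call with a gripper value outside its range is refused whole. The fingers move at their own pace and stop on an object; "newtons" is the grip in N (left out, the last holds). Time passes only in rows, so rows that repeat a pose let the fingers close, or fill a call up. It gives the time, the measured TCP pose, the force, the opening and the grip force at its end, in the units of the state.
- r.get_state(): the state, without advancing time (a new reading comes with each control period).
- r.capture(name): name is "scene" or "side" or "wrist"; returns a dict with "pixels" (400x640x3 uint8, red, green, blue), "range_z" (400x640 float32, m along the optical axis (not along the pixel's ray), 0 where there is no reading), "fx", "fy", "cx", "cy" (pixels), "position" and "attitude" of the camera in the world; the wrist camera has in their place "hand_eye" (4x4, takes a point from camera to tool coordinates, whose origin is the TCP and whose axes are the flange's). Camera axes: x right, y up, looking along -z (the intrinsics and any distortion apply to the point x, -y, -z); pixel columns grow to the right and rows downward; lengths in m; the calibration is good to about 2 mm. A picture is of the moment at which its call begins: read the wrist's pose just before it.
- r.close_job(): hands the job in; it is judged then, once.
Trained networks look in the newest picture that a camera, given by its name, has taken for a name from the list of things; names that differ only in an ending like _2 or _b are one class to them, and where a whole thing is asked for, a point or a joint stands for the part that bears it (a point fixed in the world has none). Each returns a list of dicts, best first, with "conf" (0 to 1); they miss things now and then, are a little off and sometimes report something else, mostly with a low value. They report only what shows in the picture. A call takes as long as a camera call.
- r.boxes_of(name, camera): "extent" ([left, top, right, bottom] in pixels, round what is visible of it).
- r.regions_of(name, camera): "pixels" (400x640 bool, what is visible of it) and "extent" ([left, top, right, bottom] in pixels, round what is visible of it).
- r.tip_of(name, camera): "at" ([column, row] in pixels: a listed point, or the origin of a listed thing).
The state is a dict: "time_s": time; "joints": joint angles; "qd": joint speeds; "joint_torque": joint torques, N m; "tcp_pos": TCP position; "eef_rot": TCP orientation; "contact_force": force on the tool from outside, world axes, zero at the start; "moment": the same for the moment, N m; "gripper_width": finger opening in m; "gripper_force": force on a finger pad.
Only numpy, scipy, OpenCV 4.12 (cv2) and the standard library are available. Lean on these libraries where they do the work, as an engineer would, in place of code of your own. Each camera call takes 0.05 s, during which the arm holds its last target. There are 200 camera calls.

## Working session

There is one attempt and no reset: what is moved stays moved. The work goes in short steps, Python scripts to look and compute and a tool call to move; the robot and the scene stay as the last step left them, time stands still between calls to the robot, and variables do not carry over. Pictures are saved under pics/ and viewed, at most 10 in all, crops included, and the job is handed in when it is done.

Besides the shell and the picture viewer there is one more tool, called after ">>>" in YAML: its name, and indented under it one key for each argument. jog_arm: Moves the arm, as the interface text tells. Its arguments: {"type":"object","properties":{"travel":{"type":"array"},"dr":{"type":"array"},"claw":{"type":"array"},"newtons":{"type":"number"}},"required":["travel","dr","claw"]}

```bash
mkdir -p pics; ls
cat > h.py <<'E'
import numpy as np, cv2
from scipy.spatial.transform import Rotation as R
from plant import r
def cam(n):
    s=r.get_state(); c=r.capture(n)
    if 'hand_eye' in c:
        T=np.eye(4); T[:3,:3]=rot(s['eef_rot']); T[:3,3]=s['tcp_pos']; c['T']=T@np.array(c['hand_eye'])
    else:
        T=np.eye(4); a=np.array(c['attitude'],float)
        T[:3,:3]=a if a.shape==(3,3) else rot(a); T[:3,3]=c['position']; c['T']=T
    return c
def rot(e):
    e=np.array(e,float)
    if e.shape==(3,3): return e
    return R.from_euler('xyz',e,degrees=True).as_matrix()
def cloud(c):
    v,u=np.mgrid[:400,:640]; z=c['range_z']
    p=np.stack([(u-c['cx'])/c['fx']*z,-(v-c['cy'])/c['fy']*z,-z],-1)
    return p@c['T'][:3,:3].T+c['T'][:3,3]
def ray(c,uv):
    d=np.array([(uv[0]-c['cx'])/c['fx'],-(uv[1]-c['cy'])/c['fy'],-1.])
    return c['T'][:3,3],c['T'][:3,:3]@d
def proj(c,p):
    q=(np.array(p)-c['T'][:3,3])@c['T'][:3,:3]
    return np.array([c['cx']-c['fx']*q[0]/q[2],c['cy']+c['fy']*q[1]/q[2]])
E
python3 - <<'E'
from h import *
print(r.get_state())
ims=[]
for n in ['scene','side']:
    c=cam(n); print(n,{k:v for k,v in c.items() if k not in('pixels','range_z','T')})
    P=cloud(c); ims.append(c['pixels'])
    cv2.imwrite(f'pics/{n}.png',c['pixels'][...,::-1])
    for k in ['case','lever_pivot','hood_press','keeper_seat','lever_pad','bail_bar','reagent','amber','beaker','dish','tube_rack','tip_box','jar','hood','lever']:
        t=r.tip_of(k,n)
        for d in t[:1]:
            u=d['at']; i,j=int(round(u[1])),int(round(u[0]))
            print(k,round(d['conf'],2),np.round(u,1),np.round(P[i,j],3) if 0<=i<400 and 0<=j<640 and c['range_z'][i,j]>0 else None)
E
```

```text
pics
{'time_s': 0.0, 'joints': array([-5.96402485e+01,  2.05907833e+01,  6.32248732e-01, -1.79673609e-02,
       -7.01369117e+01, -1.65052850e+01]), 'qd': array([-0.01731418, -0.07200394,  0.03622198,  0.06615678, -0.00740161,
        0.15011144]), 'joint_torque': array([ 5.82205957e-04, -5.82716095e+01,  2.93052542e+01,  6.99717119e+00,
        6.86562998e-03, -1.21841044e-04]), 'tcp_pos': array([ 0.16144959, -0.65488752,  0.22562525]), 'eef_rot': array([ 1.79903688e+02, -1.09245523e-02, -1.66151643e+02]), 'contact_force': array([-0.3562897 , -0.39109733, -0.88288752]), 'moment': array([-0.02056385, -0.01577854, -0.05530901]), 'gripper_force': 0.0, 'gripper_width': 0.08762212225979911}
scene {'fx': 371.5809013631863, 'fy': 371.5809013631863, 'cx': 318.7237910464137, 'cy': 208.7016612148965, 'position': array([ 1.11962607, -0.01245887,  0.91987881]), 'attitude': array([35.44073479, -0.30140047, 87.49413845])}
case 0.26 [319.1 197.4] [0.571 0.016 0.198]
lever_pivot 0.71 [316.9 195.7] [0.568 0.011 0.198]
hood_press 0.9 [320.  213.2] [0.626 0.016 0.208]
keeper_seat 0.87 [318.6 186.9] [0
[... 594 characters left out ...]
1.37636798]), 'attitude': array([ 45.23480326,  -0.82299399, -18.64405957])}
case 0.73 [309.2 237.9] [ 0.352 -0.538  0.654]
lever_pivot 0.93 [303.1 216. ] [0.509 0.    0.132]
hood_press 0.67 [334.2 189. ] [0.624 0.014 0.213]
keeper_seat 0.91 [315.6 196. ] [0.558 0.01  0.203]
lever_pad 0.75 [361.7 264.5] [ 0.658 -0.188  0.037]
bail_bar 0.36 [295.5 202.9] [0.497 0.04  0.161]
reagent 0.72 [301.4 193.9] [0.542 0.127 0.111]
amber 0.9 [362.9 264.1] [ 0.661 -0.189  0.037]
beaker 0.18 [302.1 195.2] [0.545 0.124 0.108]
tip_box 0.86 [244.6 168.7] [0.392 0.402 0.044]
jar 0.98 [289.3 341.7] [ 0.341 -0.394  0.041]
hood 0.92 [371.  202.1] [ 0.739 -0.044  0.171]
lever 0.68 [302.1 215.3] [0.511 0.016 0.12 ]
```

Run:
```python
import cv2,numpy as np
a=cv2.imread('pics/scene.png');b=cv2.imread('pics/side.png')
cv2.imwrite('pics/v1.png',np.vstack([cv2.resize(a[140:300,200:470],(800,300)) if 0 else cv2.resize(a[110:310,180:480],None,fx=1.5,fy=1.5)[:300],cv2.resize(b[120:300,220:450],None,fx=1.95,fy=1.65)[:300,:450]]))
```

```text
Traceback (most recent call last):
ValueError: all the input array dimensions except for the concatenation axis must match exactly, but along dimension 1, the array at index 0 has size 450 and the array at index 1 has size 448
```

Run:
```python
import cv2,numpy as np
a=cv2.imread('pics/scene.png');b=cv2.imread('pics/side.png')
cv2.imwrite('pics/v1.png',np.vstack([cv2.resize(a[100:310,160:500],(490,300)),cv2.resize(b[100:300,190:510],(490,300))]))
```

```text
(no output)
```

View pics/v1.png

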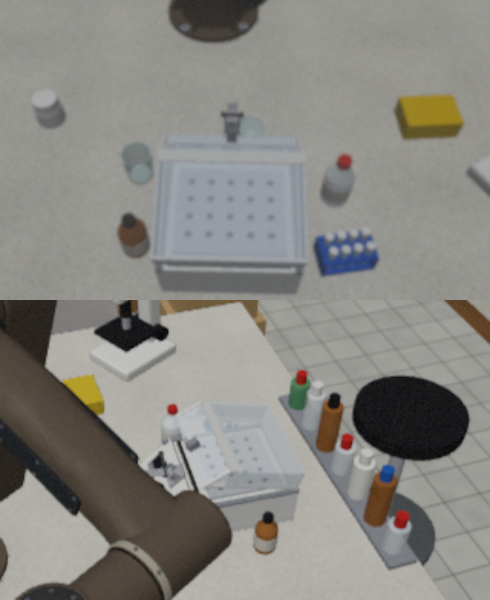

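```bash
cat >> h.py <<'E'
def plan(ps,eul,base=None):
    """print travel/dr from current pose to world position/orientation"""
    s=r.get_state(); R0=rot(s['eef_rot']); p0=np.array(s['tcp_pos'])
    R1=eul if np.shape(eul)==(3,3) else rot(eul)
    t=R0.T@(np.array(ps)-p0)/0.5; d=R.from_matrix(R0.T@R1).as_rotvec(degrees=True)/360
    print('travel',np.round(t,4),'dr',np.round(d,4)); return t,d
def tool(tilt,yaw=0,flip=0):
    """tool z = down tilted by 'tilt' deg towards +case x; y along +/-case y"""
    a=np.radians(tilt); z=np.array([np.sin(a),0,-np.cos(a)]); y=np.array([0,-1.,0]) if not flip else np.array([0,1.,0])
    M=np.stack([np.cross(y,z),y,z],1); return R.from_euler('z',yaw,degrees=True).as_matrix()@M
def st():
    s=r.get_state(); print('t',round(s['time_s'],2),'tcp',np.round(s['tcp_pos'],4),'rot',np.round(s['eef_rot'],1),'F',np.round(s['contact_force'],1),'w',round(s['gripper_width'],4),'gf',round(s['gripper_force'],1),'q',np.round(s['joints'],0))
E
python3 - <<'E'
from h import *
c=cam('wrist'); print(np.round(c['hand_eye'],3),c['fx'])
for f in (0,1):
  for t in (0,20): plan([.45,.0,.32],tool(t,0,f))
for n in ['scene','side']:
    c=cam(n)
    for k in ['bail_bar','lever_pad','lever_pivot','keeper_seat','hood_press']:
        print(n,k,[(np.round(d['at'],0),round(d['conf'],2)) for d in r.tip_of(k,n)])
E
```

```text
[[-0.     0.959  0.284  0.076]
 [ 1.     0.    -0.     0.   ]
 [-0.     0.284 -0.959 -0.158]
 [ 0.     0.     0.     1.   ]] 331.52113018591376
travel [-0.8738  1.1345 -0.1869] dr [-0.     -0.     -0.4615]
travel [-0.8738  1.1345 -0.1869] dr [ 0.0802  0.0097 -0.455 ]
travel [-0.8738  1.1345 -0.1869] dr [-0.      0.      0.0385]
travel [-0.8738  1.1345 -0.1869] dr [ 0.0067 -0.0553  0.0381]
scene bail_bar [(array([320., 181.]), 0.48)]
scene lever_pad []
scene lever_pivot [(array([198., 181.]), 0.17)]
scene keeper_seat [(array([321., 186.]), 0.66)]
scene hood_press [(array([324., 214.]), 0.55)]
side bail_bar [(array([298., 204.]), 0.41)]
side lever_pad [(array([247., 169.]), 0.71), (array([285., 214.]), 0.69)]
side lever_pivot [(array([301., 214.]), 0.83), (array([335., 189.]), 0.3)]
side keeper_seat [(array([313., 195.]), 0.59)]
side hood_press [(array([335., 189.]), 0.66), (array([293., 337.]), 0.34)]
```

>>> jog_arm:
  travel:
    - [-0.7,0.9,-0.16]
    - [-0.7,0.9,-0.16]
    - [-0.7,0.9,-0.16]
    - [-0.7,0.9,-0.16]
    - [-0.7,0.9,-0.16]
    - [-0.7,0.9,-0.16]
    - [-0.7,0.9,-0.16]
    - [-0.7,0.9,-0.16]
    - [-0.7,0.9,-0.16]
    - [-0.7,0.9,-0.16]
  dr:
    - [0.006,-0.05,0.034]
    - [0.006,-0.05,0.034]
    - [0.006,-0.05,0.034]
    - [0.006,-0.05,0.034]
    - [0.006,-0.05,0.034]
    - [0.006,-0.05,0.034]
    - [0.006,-0.05,0.034]
    - [0.006,-0.05,0.034]
    - [0.006,-0.05,0.034]
    - [0.006,-0.05,0.034]
  claw: [0,0,0,0,0,0,0,0,0,0]

```text
time_s: 3.5
tcp_pos: [0.3945, -0.1315, 0.3077]
eef_rot: [-179.8, 18.3, -178.2]
contact_force: [1.0, 0.5, 0.2]
gripper_width: 0.0006
gripper_force: 0.0
```

Run:
```python
from h import *
st(); plan([.48,.012,.30],tool(25,0,1))
```

```text
t 3.5 tcp [ 0.3945 -0.1315  0.3077] rot [-179.8   18.3 -178.2] F [1.  0.5 0.2] w 0.0006 gf 0.0 q [  13.  -21.  -34.    4.  -59. -102.]
travel [-0.1663  0.2817  0.07  ] dr [ 0.0013 -0.0187  0.0048]
```

>>> jog_arm:
  travel:
    - [-0.16,0.28,0.07]
    - [-0.16,0.28,0.07]
    - [-0.16,0.28,0.07]
    - [-0.16,0.28,0.07]
    - [-0.16,0.28,0.07]
    - [-0.16,0.28,0.07]
    - [-0.16,0.28,0.07]
    - [-0.16,0.28,0.07]
    - [-0.16,0.28,0.07]
    - [-0.16,0.28,0.07]
  dr:
    - [0.001,-0.019,0.005]
    - [0.001,-0.019,0.005]
    - [0.001,-0.019,0.005]
    - [0.001,-0.019,0.005]
    - [0.001,-0.019,0.005]
    - [0.001,-0.019,0.005]
    - [0.001,-0.019,0.005]
    - [0.001,-0.019,0.005]
    - [0.001,-0.019,0.005]
    - [0.001,-0.019,0.005]
  claw: [0,0,0,0,0,0,0,0,0,0]

```text
time_s: 4.75
tcp_pos: [0.4769, 0.0074, 0.2977]
eef_rot: [179.9, 24.9, 179.6]
contact_force: [0.2, -0.2, -0.7]
gripper_width: 0.0002
gripper_force: 0.0
```

Run:
```python
from h import *
st()
c=cam('wrist'); P=cloud(c); im=c['pixels'][...,::-1].copy()
for k in ['case','lever_pivot','hood_press','keeper_seat','lever_pad','bail_bar','hood','lever','dish']:
    for d in r.tip_of(k,'wrist')[:2]:
        u=d['at']; i,j=int(round(u[1])),int(round(u[0]))
        print(k,round(d['conf'],2),np.round(u,1),np.round(P[i,j],3) if 0<=i<400 and 0<=j<640 else None)
np.savez('w1.npz',P=P,T=c['T'],im=im,**{k:c[k] for k in('fx','fy','cx','cy')})
cv2.imwrite('pics/w1.png',im)
```

```text
t 4.75 tcp [0.4769 0.0074 0.2977] rot [179.9  24.9 179.6] F [ 0.2 -0.2 -0.7] w 0.0002 gf 0.0 q [  36.  -18.  -42.   20.  -47. -138.]
case 0.88 [330.8 103.5] [0.47  0.017 0.126]
lever_pivot 0.77 [338.  139.5] [0.508 0.025 0.124]
hood_press 0.59 [331.3 285. ] [0.414 0.011 0.358]
keeper_seat 0.77 [333.5 228.9] [0.542 0.019 0.212]
keeper_seat 0.47 [213.5 190.6] [ 0.647 -0.15   0.03 ]
lever_pad 0.67 [340.8  90.9] [0.458 0.026 0.127]
bail_bar 0.6 [339.1 145.1] [0.488 0.023 0.166]
lever 0.63 [337.3 137.6] [0.507 0.024 0.122]
```

View pics/w1.png

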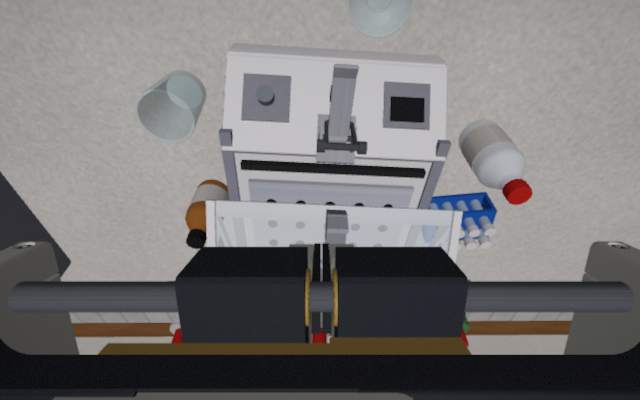

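Run:
```python
from h import *
w=np.load('w1.npz'); P=w['P']
def plane(m):
    X=P[m]; X=X[np.isfinite(X).all(1)]
    for _ in range(3):
        c=X.mean(0); n=np.linalg.svd(X-c,full_matrices=False)[2][2]; n*=np.sign(n[2]); d=(X-c)@n; X=X[abs(d)<max(2*d.std(),.0015)]
    return c,n,d.std(),len(X)
m=np.zeros((400,640),bool); m[70:140,250:320]=1; m[70:140,360:430]=1
c,n,s,N=plane(m); print('panel',c,n,s,N,'yaw',np.degrees(np.arctan2(-n[1],-n[0])),'slope',np.degrees(np.arccos(n[2])))
# bounds of panel points in y along rows
yaw=np.arctan2(-n[1],-n[0])
D=(P-c)@n; on=(abs(D)<.004)
Rz=R.from_euler('z',yaw).as_matrix(); Q=P@Rz
for v in (70,90,110,130):
    u=np.where(on[v])[0]; 
    print(v,u.min(),u.max(),Q[v,u.min()],Q[v,u.max()])
x=w['im'][40:70,225:450].mean(2)
# plane: height 102 at origin (rotated coords)
# n.(p-c)=0 at z=.102, y'=mid
cc=c@Rz; nn=n@Rz; x0=cc[0]-(nn[2]*(.102-cc[2]))/nn[0]; print('x0 in case-rotated',x0,'cc',cc)
# hood rim plane etc: pts in hood front
for b in [(335,215),(225,215),(450,218),(335,225),(338,230),(342,147),(325,147),(358,148),(345,70),(341,100),(338,125)]:
    print(b,Q[b[1],b[0]])
```

```text
panel [0.49488492 0.03063808 0.0735809 ] [-0.70782206  0.04074736  0.70521457] 0.001604103665800551 8991 yaw -3.2947230146286084 slope 45.15311873186207
70 226 447 [ 0.47013908 -0.06512307  0.05130785] [0.46208195 0.17303215 0.03981115]
90 146 447 [ 0.48886176 -0.14710755  0.06847407] [0.47748068 0.1728194  0.05677325]
110 224 446 [ 0.50063529 -0.06492671  0.08191979] [0.49373883 0.17249125 0.0712573 ]
130 233 446 [ 0.5153522  -0.05448079  0.09673521] [0.50957669 0.17294421 0.08640745]
x0 in case-rotated 0.5205737138822301 cc [0.4923061  0.05902951 0.0735809 ]
(335, 215) [0.53981938 0.05114011 0.19507385]
(225, 215) [ 0.55703831 -0.05039577  0.18207069]
(450, 218) [0.55188274 0.16250511 0.18054809]
(335, 225) [0.53939911 0.05066632 0.20802509]
(338, 230) [0.54080754 0.05317499 0.21247912]
(342, 147) [0.48688329 0.05375639 0.16780296]
(325, 147) [0.48556231 0.03932666 0.17113358]
(358, 148) [0.48744599 0.06738492 0.16736411]
(345, 70) [0.435378   0.05310445 0.13344188]
(341, 100) [0.46427908 0.05284034 0.12585676]
(338, 125) [0.49009101 0.05247018 0.1234111 ]
```

```bash
cat >> h.py <<'E'
YAW=-3.3
Rc=R.from_euler('z',YAW,degrees=True).as_matrix()
O=Rc@np.array([.5206,.0538,0])
def W(p): return O+Rc@(np.array(p)/1000.)   # case mm -> world m
def C(p): return (np.array(p)-O)@Rc*1000.
def pc(p,tilt): return plan(W(p),tool(tilt,YAW,1))
def off(p): return (p[2]-102-p[0])/2**.5,(p[2]-102+p[0])/2**.5  # off panel, up slope
E
python3 - <<'E'
from h import *
print(O,C(r.get_state()['tcp_pos'])); pc([95,0,245],0); pc([95,0,245],5)
E
```

```text
[0.52283369 0.02374296 0.        ] [-44.86667568 -18.79126414 297.62614201]
travel [-0.2107  0.0228  0.2141] dr [0.0021 0.0692 0.0081]
travel [-0.2107  0.0228  0.2141] dr [0.0025 0.0554 0.0079]
```

>>> jog_arm:
  travel:
    - [-0.13,0.01,0.1]
    - [-0.21,0.023,0.18]
    - [-0.21,0.023,0.214]
    - [-0.21,0.023,0.214]
    - [-0.21,0.023,0.214]
    - [-0.21,0.023,0.214]
    - [-0.21,0.023,0.214]
    - [-0.21,0.023,0.214]
    - [-0.21,0.023,0.214]
    - [-0.21,0.023,0.214]
  dr:
    - [0.0,0.02,0.002]
    - [0.001,0.04,0.004]
    - [0.002,0.069,0.008]
    - [0.002,0.069,0.008]
    - [0.002,0.069,0.008]
    - [0.002,0.069,0.008]
    - [0.002,0.069,0.008]
    - [0.002,0.069,0.008]
    - [0.002,0.069,0.008]
    - [0.002,0.069,0.008]
  claw: [0,0,0,0,0,0,0,0,0,0]

```text
time_s: 6.5
tcp_pos: [0.6172, 0.0184, 0.2453]
eef_rot: [179.9, 0.1, 176.7]
contact_force: [-0.1, -0.1, -0.0]
gripper_width: 0.0006
gripper_force: 0.0
```

Run:
```python
from h import *
st(); print(C(r.get_state()['tcp_pos']))
for a in (0.1,.02): 
  th=np.arctan2(58,160)+a; p=[238-170.2*np.cos(th),0,111+170.2*np.sin(th)]; print(p); pc(p,0)
```

```text
t 6.5 tcp [0.6172 0.0184 0.2453] rot [1.799e+02 1.000e-01 1.767e+02] F [-0.1 -0.1 -0. ] w 0.0006 gf 0.0 q [  20.   14.   -5.   -0.  -70. -113.]
[9.44775111e+01 7.76378852e-02 2.45320804e+02]
[np.float64(84.57897298957971), 0, np.float64(184.6887268927065)]
travel [ 0.0201 -0.0003  0.1212] dr [0.0002 0.0003 0.0001]
[np.float64(79.18084643470422), 0, np.float64(172.19245427994366)]
travel [ 0.0309 -0.0003  0.1462] dr [0.0002 0.0003 0.0001]
```

>>> jog_arm:
  travel:
    - [0.0,0,0.03]
    - [0.0,0,0.05]
    - [0.0,0,0.06]
    - [0.002,0,0.07]
    - [0.005,0,0.08]
    - [0.009,0,0.09]
    - [0.012,0,0.1]
    - [0.016,0,0.11]
    - [0.02,0,0.12]
    - [0.02,0,0.12]
  dr:
    - [0,0,0]
    - [0,0,0]
    - [0,0,0]
    - [0,0,0]
    - [0,0,0]
    - [0,0,0]
    - [0,0,0]
    - [0,0,0]
    - [0,0,0]
    - [0,0,0]
  claw: [0,0,0,0,0,0,0,0,0,0]

```text
time_s: 7.75
tcp_pos: [0.6072, 0.019, 0.1842]
eef_rot: [180.0, 0.1, 176.7]
contact_force: [0.1, -0.1, -0.2]
gripper_width: 0.0007
gripper_force: 0.0
```

>>> jog_arm:
  travel:
    - [0.003,0,0.004]
    - [0.005,0,0.008]
    - [0.007,0,0.011]
    - [0.008,0,0.014]
    - [0.009,0,0.017]
    - [0.01,0,0.019]
    - [0.011,0,0.021]
    - [0.011,0,0.022]
    - [0.011,0,0.023]
    - [0.011,0,0.024]
  dr:
    - [0,0,0]
    - [0,0,0]
    - [0,0,0]
    - [0,0,0]
    - [0,0,0]
    - [0,0,0]
    - [0,0,0]
    - [0,0,0]
    - [0,0,0]
    - [0,0,0]
  claw: [0,0,0,0,0,0,0,0,0,0]

```text
time_s: 9.0
tcp_pos: [0.6015, 0.0193, 0.1728]
eef_rot: [180.0, 0.0, 176.7]
contact_force: [-2.5, 1.0, 5.0]
gripper_width: 0.0006
gripper_force: 2.3
```

Run:
```python
from h import *
st(); print(C(r.get_state()['tcp_pos']))
for n in ('scene','side'):
    c=cam(n); P=cloud(c)
    for k in ('hood_press','keeper_seat'):
        for d in r.tip_of(k,n)[:1]:
            u=np.round(d['at']).astype(int); print(n,k,d['conf'],u,C(P[u[1],u[0]]))
    cv2.imwrite(f'pics/{n}2.png',c['pixels'][...,::-1])
b=cv2.imread('pics/side2.png');cv2.imwrite('pics/v2.png',cv2.resize(b[130:280,230:430],None,fx=3,fy=3))
```

```text
t 9.0 tcp [0.6015 0.0193 0.1728] rot [180.    0.  176.7] F [-2.5  1.   5. ] w 0.0006 gf 2.3 q [  20.   16.  -13.   -0.  -61. -114.]
[7.88280597e+01 5.49993013e-02 1.72837691e+02]
scene hood_press 0.66 [323 216] [ 86.34414538   5.50124274 170.70674833]
scene keeper_seat 0.71 [320 196] [102.92913557  -2.44569894 272.53999456]
side hood_press 0.68 [330 197] [ 57.71070842 -96.49307556 272.42394837]
side keeper_seat 0.57 [310 206] [ 18.38536627  -2.09339134 150.82235778]
```

View pics/v2.png

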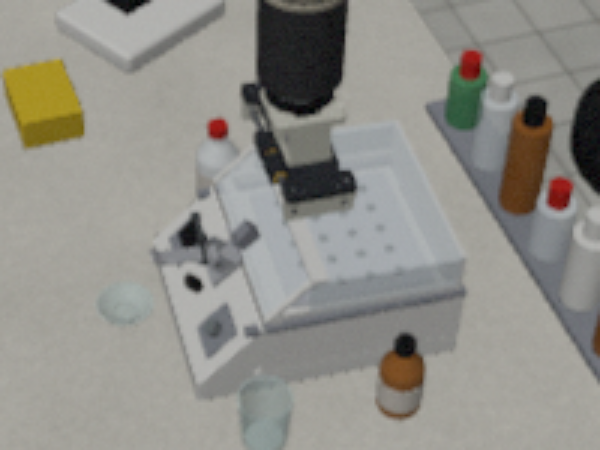

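>>> jog_arm:
  travel:
    - [0,0,0.001]
    - [0,0,0.002]
    - [0,0,0.002]
    - [0,0,0.002]
    - [0,0,0.002]
    - [0,0,0.002]
    - [0,0,0.002]
    - [0,0,0.002]
    - [0,0,0.002]
    - [0,0,0.002]
  dr:
    - [0,0,0]
    - [0,0,0]
    - [0,0,0]
    - [0,0,0]
    - [0,0,0]
    - [0,0,0]
    - [0,0,0]
    - [0,0,0]
    - [0,0,0]
    - [0,0,0]
  claw: [0,0,0,0,0,0,0,0,0,0]

```text
time_s: 10.55
tcp_pos: [0.6014, 0.0192, 0.1722]
eef_rot: [180.0, 0.0, 176.7]
contact_force: [-5.1, 2.4, 7.1]
gripper_width: 0.0004
gripper_force: 3.6
```

>>> jog_arm:
  travel:
    - [0,0,-0.05]
    - [0,0,-0.15]
    - [0.06,0,-0.15]
    - [0.16,0,-0.15]
    - [0.257,0,-0.15]
    - [0.257,0,-0.15]
    - [0.257,0,-0.15]
    - [0.257,0,-0.15]
    - [0.257,0,-0.15]
    - [0.257,0,-0.15]
  dr:
    - [0,0,0]
    - [0,0,0]
    - [0,0,0]
    - [0,0,0]
    - [0,0,0]
    - [0,0,0]
    - [0,0,0]
    - [0,0,0]
    - [0,0,0]
    - [0,0,0]
  claw: [0,0,0,0,0.7,0.7,0.7,0.7,0.7,0.7]

```text
time_s: 11.8
tcp_pos: [0.4739, 0.0265, 0.2463]
eef_rot: [180.0, 0.0, 176.7]
contact_force: [-0.2, -0.5, 0.3]
gripper_width: 0.0544
gripper_force: 0.0
```

Run:
```python
from h import *
st(); print(C(r.get_state()['tcp_pos']))
c=cam('wrist'); P=cloud(c); im=c['pixels'][...,::-1].copy()
for k in ['lever_pivot','hood_press','keeper_seat','lever_pad','bail_bar']:
    for d in r.tip_of(k,'wrist')[:2]:
        u=d['at']; i,j=int(round(u[1])),int(round(u[0]))
        print(k,round(d['conf'],2),np.round(u,1),np.round(C(P[i,j]),1) if 0<=i<400 and 0<=j<640 else None)
for k,p in dict(bar=[-34,0,165],piv=[-16.3,0,118.3],seat=[8.5,0,141.6],tip=[2,0,152]).items(): print(k,np.round(proj(c,W(p)),1))
np.savez('w2.npz',P=P,T=c['T'],im=im,**{k:c[k] for k in('fx','fy','cx','cy')})
cv2.imwrite('pics/w2.png',cv2.resize(im[80:330,200:460],None,fx=2.3,fy=2.3))
```

```text
t 11.8 tcp [0.4739 0.0265 0.2463] rot [180.    0.  176.7] F [-0.2 -0.5  0.3] w 0.0544 gf 0.0 q [  27.    0.  -22.    0.  -68. -120.]
[-4.90451486e+01 -1.02203296e-01  2.46264699e+02]
lever_pivot 0.88 [322.  234.8] [-31.1   1.1 167.8]
hood_press 0.73 [320.9 270.6] [ 11.8   0.4 144.4]
keeper_seat 0.94 [318.5 270.9] [ 11.8  -2.2 144.3]
lever_pad 0.56 [318.7 180.3] [-65.5  -1.3 128.1]
bar [320.5 230.2]
piv [320.6 230.1]
seat [320.6 266.1]
tip [320.6 264.8]
```

View pics/w2.png

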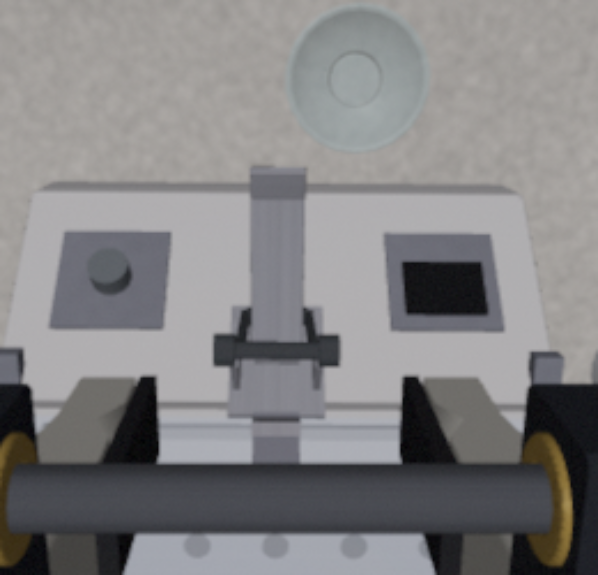

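Run:
```python
from h import *
w=np.load('w2.npz'); P=w['P']
for v in range(222,284,2):
    X=np.array([C(P[v,u]) for u in (315,320,325)]); p=np.median(X,0); q=C(P[v,350])
    print(v,np.round(p,1),'off,up',np.round(off(p),1),'| side',np.round(off(q),1), w['im'][v,320])
pc([-32.5,0,157],0); pc([-32.5,0,180],0)
```

```text
222 [-26.   -0.5 123.5] off,up [33.6 -3.2] | side [ -2.  -20.2] [135 127 128]
224 [-24.   -0.5 123.1] off,up [31.9 -2. ] | side [ -1.4 -17.7] [136 128 128]
226 [-22.   -0.5 123.1] off,up [30.5 -0.7] | side [ -1.3 -15.4] [136 128 128]
228 [-19.8  -0.5 122.2] off,up [28.2  0.3] | side [ -2.1 -13.6] [105  98  98]
230 [-34.7  -0.4 166.5] off,up [70.2 21.1] | side [ -0.5 -10.6] [63 60 57]
232 [-33.6  -0.4 167.9] off,up [70.3 22.8] | side [-0.8 -8.6] [68 63 62]
234 [-31.8  -0.4 167.5] off,up [68.9 23.8] | side [-0.9 -6.5] [63 58 56]
236 [-29.8  -0.4 166.5] off,up [66.7 24.6] | side [-1.7 -4.7] [85 80 79]
238 [ -3.1  -0.6 105.2] off,up [4.4 0.1] | side [-1.5 -2.4] [130 123 123]
240 [ -1.5  -0.6 106.4] off,up [4.1 2. ] | side [-1.2 -0.1] [140 132 132]
242 [ -0.6  -0.6 109.3] off,up [5.7 4.7] | side [-1.  2.] [139 131 132]
244 [  1.4  -0.6 109.3] off,up [4.2 6.2] | side [-1.1  4.1] [140 132 133]
246 [  2.6  -0.6 111.4] off,up [4.8 8.5] | side [-2.4  5.7] [139 131 132]
248 [  4.1  -0.6 112.8] off,up [ 4.7 10.5] | side [-1.1  8.3] [139 132 131]
250 [  5.4  -0.6 114.4] off,up [ 4.9 12.6] | side 
[... 677 characters left out ...]
 | side [ 1.2 29.1] [139 131 133]
270 [ 11.8  -0.5 142.5] off,up [20.3 37. ] | side [ 0.7 30.9] [119 110 109]
272 [ 12.7  -0.5 144.4] off,up [21. 39.] | side [ 2.6 33.4] [118 110 109]
274 [ 14.5  -0.5 144.7] off,up [19.9 40.5] | side [ 1.3 34.9] [119 109 109]
276 [ 15.5  -0.5 146.4] off,up [20.4 42.4] | side [ 0.7 36.6] [118 108 108]
278 [ 17.2  -0.5 147. ] off,up [19.7 43.9] | side [ 1.8 38.8] [119 109 109]
280 [ 18.1  -0.5 148.7] off,up [20.3 45.8] | side [ 0.3 40.2] [112 103 102]
282 [-80.1   0.  325. ] off,up [214.3 101. ] | side [214.5 101.1] [46 43 42]
travel [-3.340e-02 -1.000e-04  1.794e-01] dr [0.0001 0.0002 0.0001]
travel [-3.340e-02 -1.000e-04  1.334e-01] dr [0.0001 0.0002 0.0001]
```

>>> jog_arm:
  travel:
    - [-0.033,0,0.05]
    - [-0.033,0,0.1]
    - [-0.033,0,0.14]
    - [-0.033,0,0.17]
    - [-0.033,0,0.183]
    - [-0.033,0,0.183]
    - [-0.033,0,0.183]
    - [-0.033,0,0.183]
    - [-0.033,0,0.183]
    - [-0.033,0,0.183]
  dr:
    - [0,0,0]
    - [0,0,0]
    - [0,0,0]
    - [0,0,0]
    - [0,0,0]
    - [0,0,0]
    - [0,0,0]
    - [0,0,0]
    - [0,0,0]
    - [0,0,0]
  claw: [0.7,0.7,0.7,0.7,0.7,0.6,0.4,0.4,0.4,0.4]
  newtons: 18

```text
time_s: 13.35
tcp_pos: [0.4901, 0.0253, 0.1554]
eef_rot: [180.0, 0.1, 176.7]
contact_force: [-0.2, -4.7, 1.8]
gripper_width: 0.0414
gripper_force: 18.0
```

>>> jog_arm:
  travel:
    - [-0.007,-0.0006,-0.001]
    - [-0.014,-0.0006,-0.002]
    - [-0.021,-0.0006,-0.003]
    - [-0.028,-0.0006,-0.004]
    - [-0.036,-0.0006,-0.005]
    - [-0.044,-0.0006,-0.006]
    - [-0.052,-0.0006,-0.007]
    - [-0.061,-0.0006,-0.0085]
    - [-0.07,-0.0006,-0.01]
    - [-0.07,-0.0006,-0.01]
  dr:
    - [0,0,0]
    - [0,0,0]
    - [0,0,0]
    - [0,0,0]
    - [0,0,0]
    - [0,0,0]
    - [0,0,0]
    - [0,0,0]
    - [0,0,0]
    - [0,0,0]
  claw: [0.4,0.4,0.4,0.4,0.4,0.4,0.4,0.4,0.4,0.4]

```text
time_s: 14.6
tcp_pos: [0.5245, 0.0228, 0.1595]
eef_rot: [-180.0, -0.1, 176.7]
contact_force: [-2.2, -4.8, -0.8]
gripper_width: 0.0416
gripper_force: 18.0
```

Run:
```python
from h import *
st(); p=C(r.get_state()['tcp_pos']); p[2]+=10; print(p,off(p))
c=cam('wrist'); P=cloud(c); im=c['pixels'][...,::-1].copy()
for d in r.tip_of('bail_bar','wrist')[:2]:
    u=np.round(d['at']).astype(int); print(d['conf'],u,C(P[u[1],u[0]]))
print('pred',proj(c,W(p)))
```

```text
t 14.6 tcp [0.5245 0.0228 0.1595] rot [-1.800e+02 -1.000e-01  1.767e+02] F [-2.2 -4.8 -0.8] w 0.0416 gf 18.0 q [  24.   10.  -24.    0.  -57. -117.]
[  1.7468982   -0.81304699 169.48164785] (np.float64(46.481487233512226), np.float64(48.95197436297755))
0.93 [322 264] [-2.61805978e-01  1.27257684e-01  1.69597724e+02]
pred [320.09395723 267.58480688]
```

>>> jog_arm:
  travel:
    - [-0.005,-0.0006,0.004]
    - [-0.009,-0.001,0.008]
    - [-0.013,-0.001,0.012]
    - [-0.017,-0.001,0.016]
    - [-0.021,-0.001,0.02]
    - [-0.025,-0.001,0.024]
    - [-0.028,-0.001,0.027]
    - [-0.031,-0.001,0.029]
    - [-0.032,-0.001,0.03]
    - [-0.032,-0.001,0.03]
  dr:
    - [0,0,0]
    - [0,0,0]
    - [0,0,0]
    - [0,0,0]
    - [0,0,0]
    - [0,0,0]
    - [0,0,0]
    - [0,0,0]
    - [0,0,0]
    - [0,0,0]
  claw: [0.4,0.4,0.4,0.4,0.4,0.4,0.4,0.4,0.4,0.4]

```text
time_s: 15.95
tcp_pos: [0.5405, 0.0218, 0.1448]
eef_rot: [180.0, -0.0, 176.7]
contact_force: [-4.1, -4.1, 1.4]
gripper_width: 0.0414
gripper_force: 18.0
```

Run:
```python
from h import *
st(); p=C(r.get_state()['tcp_pos']); p[2]+=10; print(p,off(p))
c=cam('wrist'); P=cloud(c); im=c['pixels'][...,::-1].copy()
for v in range(256,300,2):
    p=np.median([C(P[v,u]) for u in (315,320,325)],0); q=C(P[v,334]);print(v,np.round(off(p),1),np.round(off(q),1),end=' ')
cv2.imwrite('pics/w3.png',cv2.resize(im[150:330,200:440],None,fx=2.5,fy=2.5))
```

```text
t 15.95 tcp [0.5405 0.0218 0.1448] rot [180.   -0.  176.7] F [-4.1 -4.1  1.4] w 0.0414 gf 18.0 q [  23.   12.  -23.   -0.  -55. -116.]
[ 17.76202559  -0.95965546 154.76990622] (np.float64(24.754309790996878), np.float64(49.87360727666032))
256 [28.1 45. ] [29.3 45.5] 258 [28.5 46.2] [27.9 46. ] 260 [28.7 47.3] [28.  47.1] 262 [27.6 48. ] [27.5 47.9] 264 [25.1 48.1] [25.8 48.4] 266 [20.6 47.7] [20.9 47.8] 268 [20.1 48.6] [20.9 48.9] 270 [19.7 49.5] [19.8 49.5] 272 [20.5 50.8] [19.5 50.5] 274 [20.1 51.7] [19.7 51.6] 276 [19.6 52.6] [19.8 52.7] 278 [19.  53.4] [20.7 53.9] 280 [20.2 54.8] [20.1 54.8] 282 [95.  76.5] [95.5 76.6] 284 [96.4 77.4] [96.9 77.5] 286 [97.1 78.1] [96.  77.8] 288 [97.7 78.8] [97.1 78.6] 290 [97.9 79.3] [97.5 79.3] 292 [97.7 79.8] [97.6 79.8] 294 [97.9 80.4] [97.7 80.3] 296 [97.5 80.8] [97.9 80.9] 298 [97.7 81.4] [96.6 81.1]
```

View pics/w3.png

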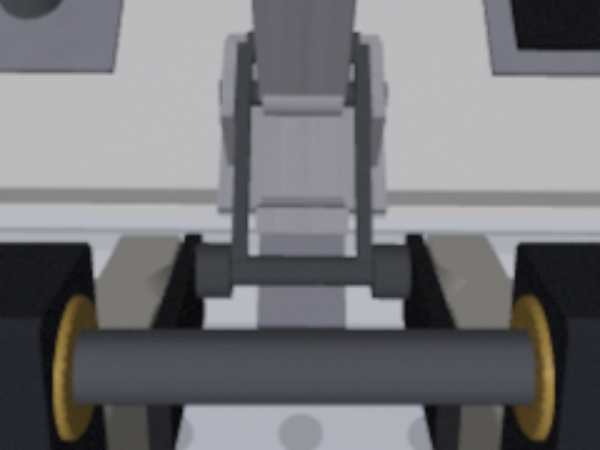

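>>> jog_arm:
  travel:
    - [-0.001,0,0.001]
    - [-0.002,0,0.002]
    - [-0.0005,0,0.0035]
    - [0.001,0,0.005]
    - [0.0025,0,0.0065]
    - [0.004,0,0.008]
    - [0.0055,0,0.0095]
    - [0.007,0,0.011]
    - [0.008,0,0.012]
    - [0.008,0,0.012]
  dr:
    - [0,0,0]
    - [0,0,0]
    - [0,0,0]
    - [0,0,0]
    - [0,0,0]
    - [0,0,0]
    - [0,0,0]
    - [0,0,0]
    - [0,0,0]
    - [0,0,0]
  claw: [0.4,0.4,0.4,0.4,0.4,0.4,0.4,0.4,0.4,0.4]

```text
time_s: 17.25
tcp_pos: [0.5383, 0.022, 0.1397]
eef_rot: [180.0, 0.2, 176.8]
contact_force: [0.4, -5.7, 0.8]
gripper_width: 0.0414
gripper_force: 18.0
```

Run:
```python
from h import *
st(); p=C(r.get_state()['tcp_pos']); p[2]+=10; print(p,off(p))
c=cam('wrist'); P=cloud(c); im=c['pixels'][...,::-1].copy()
for v in range(246,280,2):
    p=np.median([C(P[v,u]) for u in (315,320,325)],0); q=C(P[v,334]);print(v,np.round(off(p),1),np.round(off(q),1),end=' ')
```

```text
t 17.25 tcp [0.5383 0.022  0.1397] rot [180.    0.2 176.8] F [ 0.4 -5.7  0.8] w 0.0414 gf 18.0 q [  23.   12.  -24.    0.  -54. -117.]
[ 15.51719584  -0.84640971 149.69506656] (np.float64(22.75319059341832), np.float64(44.69781939852829))
246 [34.6 37.9] [34.9 38. ] 248 [34.6 38.9] [33.7 38.5] 250 [34.  39.7] [32.9 39.2] 252 [20.6 35.7] [33.3 40.4] 254 [26.8 39.1] [25.5 38.6] 256 [27.2 40.2] [27.6 40.4] 258 [26.9 41.1] [27.  41.2] 260 [25.7 41.8] [26.3 42. ] 262 [25.8 42.8] [25.7 42.8] 264 [23.5 43.1] [24.  43.2] 266 [20. 43.] [18.7 42.5] 268 [21.1 44.4] [20.5 44.1] 270 [20.5 45.2] [19.7 44.9] 272 [19.4 45.9] [21.3 46.4] 274 [20.4 47.2] [20.3 47.2] 276 [20.5 48.2] [19.1 47.8] 278 [19.9 49.1] [20.3 49.2]
```

>>> jog_arm:
  travel:
    - [0.001,0,0.001]
    - [0.002,0,0.002]
    - [0.003,0,0.003]
    - [0.004,0,0.004]
    - [0.005,0,0.005]
    - [0.006,0,0.006]
    - [0.006,0,0.006]
    - [0.006,0,0.006]
    - [0.006,0,0.006]
    - [0.006,0,0.006]
  dr:
    - [0,0,0]
    - [0,0,0]
    - [0,0,0]
    - [0,0,0]
    - [0,0,0]
    - [0,0,0]
    - [0,0,0]
    - [0,0,0]
    - [0,0,0]
    - [0,0,0]
  claw: [0.4,0.4,0.4,0.4,0.4,0.4,0.4,0.4,0.4,0.4]

```text
time_s: 18.55
tcp_pos: [0.5376, 0.0221, 0.1382]
eef_rot: [180.0, 0.5, 176.8]
contact_force: [5.8, -8.9, 5.4]
gripper_width: 0.0416
gripper_force: 18.0
```

Run:
```python
from h import *
st(); p=C(r.get_state()['tcp_pos']); p[2]+=10; print(p,off(p))
c=cam('wrist'); P=cloud(c); im=c['pixels'][...,::-1].copy()
for v in range(240,272,2):
    p=np.median([C(P[v,u]) for u in (315,320,325)],0); q=C(P[v,334]);print(v,np.round(off(p),1),np.round(off(q),1),end=' ')
```

```text
t 18.55 tcp [0.5376 0.0221 0.1382] rot [180.    0.5 176.8] F [ 5.8 -8.9  5.4] w 0.0416 gf 18.0 q [  23.   12.  -24.    0.  -54. -117.]
[ 14.78543193  -0.74581525 148.19385468] (np.float64(22.20910871293407), np.float64(43.11886707814653))
240 [20.5 27.7] [20.6 27.7] 242 [24.7 30.5] [23.  29.8] 244 [35.2 35.7] [35.2 35.7] 246 [34.1 36.3] [35.3 36.7] 248 [34.2 37.3] [34.2 37.3] 250 [34.9 38.5] [34.9 38.5] 252 [34.7 39.4] [34.1 39.2] 254 [33.7 40.1] [33.6 40. ] 256 [25.8 38.3] [26.5 38.5] 258 [26.1 39.4] [25.2 39.1] 260 [25.7 40.3] [25.2 40.1] 262 [24.7 41. ] [25.6 41.3] 264 [23.3 41.6] [22.7 41.3] 266 [20.3 41.6] [20.7 41.7] 268 [20.8 42.8] [20.8 42.8] 270 [19.9 43.6] [19.9 43.6]
```

>>> jog_arm:
  travel:
    - [0,0,0]
    - [0,0,0]
    - [0,0,0]
    - [0,0,0]
    - [0,0,-0.01]
    - [0,0,-0.04]
    - [0,0,-0.1]
    - [0,0,-0.16]
    - [0,0,-0.2]
    - [0,0,-0.2]
  dr:
    - [0,0,0]
    - [0,0,0]
    - [0,0,0]
    - [0,0,0]
    - [0,0,0]
    - [0,0,0]
    - [0,0,0]
    - [0,0,0]
    - [0,0,0]
    - [0,0,0]
  claw: [0.7,0.7,0.7,0.7,0.7,0.7,0.7,0.7,0.7,0.7]

```text
time_s: 19.85
tcp_pos: [0.535, 0.0226, 0.239]
eef_rot: [179.9, 0.3, 176.7]
contact_force: [-0.1, 0.2, -0.8]
gripper_width: 0.0618
gripper_force: 0.0
```

```bash
cat >> h.py <<'E'
def push(th,pen=0,s=52,piv=(-17.,117.5),tilt=10):
    """TCP case pos so the fingertip corner touches lever at angle th(deg)"""
    d=np.radians(225-th); n=d-np.pi/2; K=np.array(piv)+s*np.array([np.cos(d),np.sin(d)])+(3-pen)*np.array([np.cos(n),np.sin(n)])
    a=np.radians(tilt); sg=np.clip((45-tilt-th)/10,-1,1)
    t=K-sg*9.5*np.array([np.cos(a),np.sin(a)]); return [t[0],-.5,t[1]]
E
python3 - <<'E'
from h import *
st()
c=cam('wrist'); P=cloud(c); im=c['pixels'][...,::-1].copy()
print('pad pred',proj(c,W([-63,0,142])))
for k in ('lever_pad','bail_bar','lever_pivot'):
  for d in r.tip_of(k,'wrist')[:1]:
    u=np.round(d['at']).astype(int); print(k,d['conf'],u,np.round(C(P[u[1],u[0]]),1))
for v in range(130,290,4):
    p=np.median([C(P[v,u]) for u in (315,320,325)],0); print(v,np.round(p,1),np.round(off(p),0))
cv2.imwrite('pics/w4.png',cv2.resize(im[50:350,120:520],None,fx=1.5,fy=1.5))
E
```

```text
t 19.85 tcp [0.535  0.0226 0.239 ] rot [179.9   0.3 176.7] F [-0.1  0.2 -0.8] w 0.0618 gf 0.0 q [  23.    7.  -16.    0.  -67. -117.]
pad pred [320.79582819 107.43718825]
lever_pad 0.56 [317 105] [-64.7  -2.9 131.9]
bail_bar 0.69 [320 206] [ 11.   -0.6 148.8]
lever_pivot 0.85 [321 168] [-14.6   0.2 124.4]
130 [-45.7  -0.6 127.8] [ 51. -14.]
134 [-42.5  -0.6 126.5] [ 47. -13.]
138 [-39.4  -0.6 126.7] [ 45. -10.]
142 [-36.1  -0.6 126.1] [43. -8.]
146 [-32.8  -0.6 125.3] [40. -7.]
150 [-29.6  -0.6 125.4] [37. -4.]
154 [-26.2  -0.6 124.5] [34. -3.]
158 [-22.8  -0.6 123.4] [31. -1.]
162 [-19.3  -0.6 122.6] [28.  1.]
166 [-16.   -0.6 122.8] [26.  3.]
170 [-12.7  -0.6 123.1] [24.  6.]
174 [ -5.2  -0.6 103. ] [ 4. -3.]
178 [ -2.2  -0.6 106.2] [5. 1.]
182 [  0.7  -0.6 109.6] [5. 6.]
186 [  3.8  -0.6 111.9] [ 4. 10.]
190 [  6.6  -0.6 115.1] [ 5. 14.]
194 [  4.9  -0.6 135.2] [20. 27.]
198 [  3.1  -0.6 153.6] [34. 39.]
202 [  8.6  -0.6 145.9] [25. 37.]
206 [ 10.8  -0.6 149.2] [26. 41.]
210 [ 15.2  -0.6 145.8] [20. 42.]
214 [ 17.8  -0.6 148.1] [20. 45.]
218 [ 20.1  -0.6 150.9] [20. 49.]
222 [ 22.8  -0.6 153. ] [20. 52.]
226 [ 25.8  -0.6 153.8] [18. 55.]
230 [ 31.4  -0.6 147.8] [10. 55.]
234 [ 37.   -0.6 142.5] [ 2. 55.]
238 [ 40.3  -0.6 143. ] [ 0. 58.]
242 [ 42.5  -0.6 146.4] [ 1. 61.]
246 [ 45.3  -0.6 148.1] [ 1. 65.]
250 [ 47.8  -0.6 150.3] [ 0. 68.]
254 [ 50.1  -0.6 152.9] [ 1. 71.]
258 [ 52.5  -0.6 155.3] [ 1. 75.]
262 [ 55.4  -0.6 156.6] [-1. 78.]
266 [ 57.   -0.6 160.3] [ 1. 82.]
270 [ 59.8  -0.6 161.6] [-0. 84.]
274 [ 61.7  -0.6 164.6] [ 1. 88.]
278 [ 64.   -0.6 166.7] [ 0. 91.]
282 [-19.   -0.5 317.2] [166. 139.]
286 [-19.3  -0.5 319.7] [168. 140.]
```

View pics/w4.png

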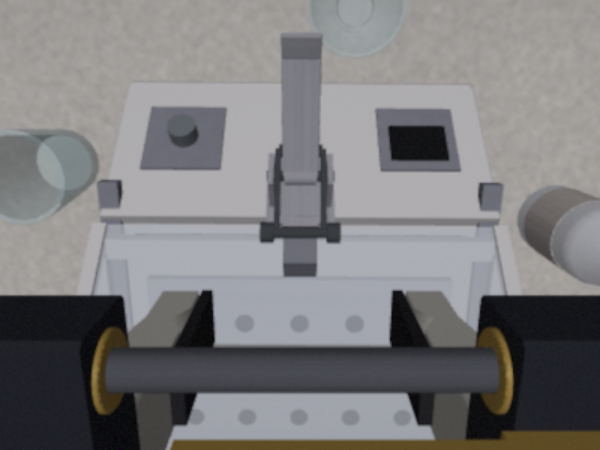

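Run:
```python
from h import *
s=r.get_state(); print(C(s['tcp_pos']))
p=push(58); print('58',p); pc([p[0],p[1],p[2]+25],10)
p0=np.array([p[0],p[1],p[2]+25]); M=tool(10,YAW,1)
for th in (56,48,40,32,24,16,8,4,0):
    q=np.array(push(th)); print(th,np.round(q,1),np.round(M.T@Rc@(q-p0)/500,4))
```

```text
[ 10.68794157  -0.92582255 235.6828731 ]
58 [np.float64(-57.63671655218465), -0.5, np.float64(133.7702227080725)]
travel [0.1367 0.0008 0.1538] dr [ 0.0001 -0.0277  0.    ]
56 [-58.1  -0.5 132. ] [ 0.0102 -0.      0.0525]
48 [-59.4  -0.5 124.9] [ 0.0153 -0.      0.0662]
40 [-64.4  -0.5 116.8] [ 0.0279 -0.      0.0804]
32 [-71.1  -0.5 108.2] [ 0.0442 -0.      0.0949]
24 [-76.   -0.5 100. ] [ 0.0565 -0.      0.1094]
16 [-73.3  -0.5  93.3] [ 0.0536 -0.      0.1236]
8 [-69.7  -0.5  87. ] [ 0.0487 -0.      0.1373]
4 [-67.6  -0.5  84. ] [ 0.0455 -0.      0.1438]
0 [-65.2  -0.5  81.2] [ 0.0419 -0.      0.1501]
```

>>> jog_arm:
  travel:
    - [0.06,0,0.05]
    - [0.12,0.001,0.1]
    - [0.137,0.001,0.14]
    - [0.137,0.001,0.154]
    - [0.137,0.001,0.154]
    - [0.137,0.001,0.154]
    - [0.137,0.001,0.154]
    - [0.137,0.001,0.154]
    - [0.137,0.001,0.154]
    - [0.137,0.001,0.154]
  dr:
    - [0,-0.005,0]
    - [0,-0.015,0]
    - [0,-0.028,0]
    - [0,-0.028,0]
    - [0,-0.028,0]
    - [0,-0.028,0]
    - [0,-0.028,0]
    - [0,-0.028,0]
    - [0,-0.028,0]
    - [0,-0.028,0]
  claw: [0,0,0,0,0,0,0,0,0,0]

```text
time_s: 21.3
tcp_pos: [0.4657, 0.0267, 0.1592]
eef_rot: [180.0, 10.2, 176.7]
contact_force: [-0.0, -0.9, 0.3]
gripper_width: 0.0003
gripper_force: 0.0
```

Run:
```python
from h import *
st(); s=r.get_state(); print(C(s['tcp_pos']))
M=tool(10,YAW,1); p0=C(s['tcp_pos'])
for th in (56,48,40,32,24,16,8,4,0):
    q=np.array(push(th)); print(th,np.round(q,1),np.round(M.T@Rc@(q-p0)/500,4))
```

```text
t 21.3 tcp [0.4657 0.0267 0.1592] rot [180.   10.2 176.7] F [-0.  -0.9  0.3] w 0.0003 gf 0.0 q [  33.   -3.  -41.    9.  -43. -132.]
[-57.17890414  -0.29474882 159.19770497]
56 [-58.1  -0.5 132. ] [ 0.0113 -0.0004  0.0532]
48 [-59.4  -0.5 124.9] [ 0.0163 -0.0004  0.0668]
40 [-64.4  -0.5 116.8] [ 0.0289 -0.0004  0.081 ]
32 [-71.1  -0.5 108.2] [ 0.0452 -0.0004  0.0955]
24 [-76.   -0.5 100. ] [ 0.0576 -0.0004  0.11  ]
16 [-73.3  -0.5  93.3] [ 0.0546 -0.0004  0.1243]
8 [-69.7  -0.5  87. ] [ 0.0497 -0.0004  0.138 ]
4 [-67.6  -0.5  84. ] [ 0.0466 -0.0004  0.1445]
0 [-65.2  -0.5  81.2] [ 0.043  -0.0004  0.1508]
```

>>> jog_arm:
  travel:
    - [0.005,0,0.02]
    - [0.009,0,0.035]
    - [0.011,0,0.045]
    - [0.012,0,0.053]
    - [0.015,0,0.06]
    - [0.017,0,0.067]
    - [0.022,0,0.073]
    - [0.028,0,0.08]
    - [0.034,0,0.086]
    - [0.04,0,0.092]
  dr:
    - [0,0,0]
    - [0,0,0]
    - [0,0,0]
    - [0,0,0]
    - [0,0,0]
    - [0,0,0]
    - [0,0,0]
    - [0,0,0]
    - [0,0,0]
    - [0,0,0]
  claw: [0,0,0,0,0,0,0,0,0,0]

```text
time_s: 22.55
tcp_pos: [0.4541, 0.0276, 0.1102]
eef_rot: [180.0, 10.2, 176.7]
contact_force: [1.0, -0.7, 2.6]
gripper_width: 0.0007
gripper_force: 0.9
```

Run:
```python
from h import *
st(); s=r.get_state(); print(C(s['tcp_pos']))
c=cam('wrist'); P=cloud(c)
for v in range(150,290,8):
    p=np.median([C(P[v,u]) for u in (315,320,325)],0); print(v,np.round(p,1),np.round(off(p),0))
cv2.imwrite('pics/w5.png',c['pixels'][...,::-1])
M=tool(10,YAW,1); p0=C(s['tcp_pos'])
for th in (32,24,16,8,4,0):
    q=np.array(push(th)); print(th,np.round(q,1),np.round(M.T@Rc@(q-p0)/500,4))
```

```text
t 22.55 tcp [0.4541 0.0276 0.1102] rot [180.   10.2 176.7] F [ 1.  -0.7  2.6] w 0.0007 gf 0.9 q [  34.    0.  -47.   11.  -35. -135.]
[-68.85936285  -0.12053101 110.22890677]
150 [-93.6  -0.4   0.7] [  -5. -138.]
158 [-87.   -0.4   0.6] [ -10. -133.]
166 [-80.2  -0.4   0.3] [ -15. -129.]
174 [-73.2  -0.4  -0. ] [ -20. -124.]
182 [-66.   -0.4  -0.5] [ -26. -119.]
190 [-64.7  -0.4  13. ] [ -17. -109.]
198 [-64.9  -0.3  27.9] [ -7. -98.]
206 [-63.4  -0.3  38.4] [ -0. -90.]
214 [-58.3  -0.3  41.2] [ -2. -84.]
222 [-89.8  -0.2 108.3] [ 68. -59.]
230 [-86.   -0.2 109.7] [ 66. -55.]
238 [-81.   -0.2 109.2] [ 62. -52.]
246 [-78.3  -0.2 112.4] [ 63. -48.]
254 [-80.3  -0.2 122.2] [ 71. -42.]
262 [-81.6  -0.2 130.4] [ 78. -38.]
270 [-8.260e+01 -1.000e-01  1.375e+02] [ 84. -33.]
278 [-8.44e+01 -1.00e-01  1.45e+02] [ 90. -29.]
286 [-113.5   -0.   184. ] [138. -22.]
32 [-71.1  -0.5 108.2] [ 0.0052 -0.0008  0.0031]
24 [-76.   -0.5 100. ] [ 0.0176 -0.0008  0.0176]
16 [-73.3  -0.5  93.3] [ 0.0146 -0.0008  0.0319]
8 [-69.7  -0.5  87. ] [ 0.0097 -0.0008  0.0456]
4 [-67.6  -0.5  84. ] [ 0.0066 -0.0008  0.0521]
0 [-65.2  -0.5  81.2] [ 0.003  -0.0008  0.0584]
```

>>> jog_arm:
  travel:
    - [0.005,0,0.004]
    - [0.01,0,0.01]
    - [0.015,0,0.015]
    - [0.017,0,0.02]
    - [0.016,0,0.025]
    - [0.015,0,0.03]
    - [0.013,0,0.034]
    - [0.012,0,0.038]
    - [0.011,0,0.041]
    - [0.011,0,0.042]
  dr:
    - [0,0,0]
    - [0,0,0]
    - [0,0,0]
    - [0,0,0]
    - [0,0,0]
    - [0,0,0]
    - [0,0,0]
    - [0,0,0]
    - [0,0,0]
    - [0,0,0]
  claw: [0,0,0,0,0,0,0,0,0,0]

```text
time_s: 23.85
tcp_pos: [0.4524, 0.0275, 0.0886]
eef_rot: [180.0, 10.2, 176.7]
contact_force: [0.8, 0.3, -0.4]
gripper_width: 0.0004
gripper_force: 0.2
```

Run:
```python
from h import *
st(); s=r.get_state(); print(C(s['tcp_pos']))
M=tool(10,YAW,1); p0=C(s['tcp_pos'])
for n in ('side','wrist'):
    c=cam(n); cv2.imwrite(f'pics/{n}6.png',c['pixels'][...,::-1])
    P=cloud(c)
    if n=='wrist':
      for v in range(190,290,6):
        p=np.median([C(P[v,u]) for u in (315,320,325)],0); print(v,np.round(p,1),np.round(off(p),0))
for th in (8,4,0):
    q=np.array(push(th)); print(th,np.round(q,1),np.round(M.T@Rc@(q-p0)/500,4))
```

```text
t 23.85 tcp [0.4524 0.0275 0.0886] rot [180.   10.2 176.7] F [ 0.8  0.3 -0.4] w 0.0004 gf 0.2 q [  34.    2.  -50.   12.  -31. -137.]
[-70.51243547  -0.31756767  88.57371348]
190 [-70.5  -0.5   0.5] [ -22. -122.]
196 [-65.4  -0.5   0.4] [ -26. -118.]
202 [-64.7  -0.5   9.4] [ -20. -111.]
208 [-65.   -0.5  19.9] [ -12. -104.]
214 [-64.7  -0.5  28.4] [ -6. -98.]
220 [-64.7  -0.4  36.9] [ -0. -92.]
226 [-61.7  -0.4  39.7] [ -0. -88.]
232 [-58.1  -0.4  41.4] [ -2. -84.]
238 [-79.9  -0.3  83.3] [ 43. -70.]
244 [-79.6  -0.3  88.5] [ 47. -66.]
250 [-81.1  -0.3  96.1] [ 53. -62.]
256 [-82.5  -0.3 103.1] [ 59. -58.]
262 [-83.   -0.3 108.5] [ 63. -54.]
268 [-84.   -0.3 114.2] [ 68. -51.]
274 [-84.9  -0.3 119.4] [ 72. -48.]
280 [-86.6  -0.3 125.4] [ 78. -45.]
286 [-115.5   -0.2  163. ] [125. -39.]
8 [-69.7  -0.5  87. ] [-0.0011 -0.0004  0.0035]
4 [-67.6  -0.5  84. ] [-0.0042 -0.0004  0.01  ]
0 [-65.2  -0.5  81.2] [-0.0078 -0.0004  0.0163]
```

>>> jog_arm:
  travel:
    - [-0.001,0,0.002]
    - [-0.002,0,0.003]
    - [-0.003,0,0.004]
    - [-0.0034,0,0.005]
    - [-0.004,0,0.006]
    - [-0.0048,0,0.007]
    - [-0.0055,0,0.008]
    - [-0.0055,0,0.008]
    - [-0.0055,0,0.008]
    - [-0.0055,0,0.008]
  dr:
    - [0,0,0]
    - [0,0,0]
    - [0,0,0]
    - [0,0,0]
    - [0,0,0]
    - [0,0,0]
    - [0,0,0]
    - [0,0,0]
    - [0,0,0]
    - [0,0,0]
  claw: [0,0,0,0,0,0,0,0,0,0]

```text
time_s: 25.2
tcp_pos: [0.4558, 0.0273, 0.0853]
eef_rot: [180.0, 10.2, 176.7]
contact_force: [0.1, -0.1, 0.3]
gripper_width: 0.0002
gripper_force: 0.0
```

>>> jog_arm:
  travel:
    - [-0.0002,0,0.0003]
    - [-0.0004,0,0.0006]
    - [-0.0006,0,0.0008]
    - [-0.0008,0,0.0011]
    - [-0.001,0,0.0014]
    - [-0.0012,0,0.0016]
    - [-0.0014,0,0.0019]
    - [-0.0014,0,0.0019]
    - [-0.0014,0,0.0019]
    - [-0.0014,0,0.0019]
  dr:
    - [0,0,0]
    - [0,0,0]
    - [0,0,0]
    - [0,0,0]
    - [0,0,0]
    - [0,0,0]
    - [0,0,0]
    - [0,0,0]
    - [0,0,0]
    - [0,0,0]
  claw: [0,0,0,0,0,0,0,0,0,0]

```text
time_s: 26.45
tcp_pos: [0.4567, 0.0273, 0.0845]
eef_rot: [180.0, 10.2, 176.7]
contact_force: [-0.2, 0.0, 0.4]
gripper_width: 0.0005
gripper_force: 0.0
```

Run:
```python
from h import *
st(); s=r.get_state(); p0=C(s['tcp_pos']); print(p0)
M=tool(10,YAW,1)
c=cam('side'); im=c['pixels'][...,::-1]
cv2.imwrite('pics/s7.png',cv2.resize(im[160:270,240:380],None,fx=4,fy=4,interpolation=cv2.INTER_CUBIC))
q=np.array(push(0)); print(np.round(q,1),np.round(M.T@Rc@(q-p0)/500,4))
```

```text
t 26.45 tcp [0.4567 0.0273 0.0845] rot [180.   10.2 176.7] F [-0.2  0.   0.4] w 0.0005 gf 0.0 q [  33.    3.  -50.   12.  -30. -137.]
[-66.21067152  -0.21389687  84.46050829]
[-65.2  -0.5  81.2] [-0.0008 -0.0006  0.0068]
```

View pics/s7.png

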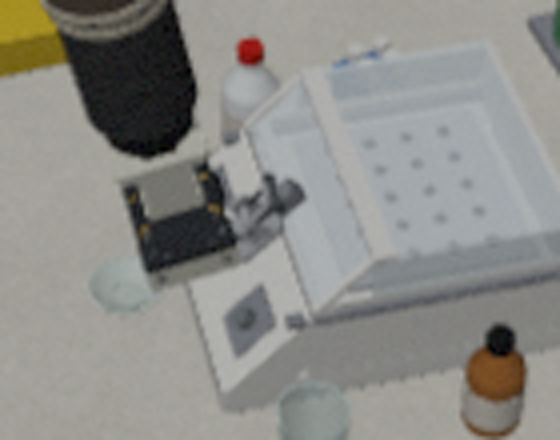

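>>> jog_arm:
  travel:
    - [-0.0002,0,0.0003]
    - [-0.0004,0,0.0006]
    - [-0.0006,0,0.0008]
    - [-0.0008,0,0.0011]
    - [-0.001,0,0.0014]
    - [-0.0012,0,0.0016]
    - [-0.0014,0,0.0019]
    - [-0.0014,0,0.0019]
    - [-0.0014,0,0.0019]
    - [-0.0014,0,0.0019]
  dr:
    - [0,0,0]
    - [0,0,0]
    - [0,0,0]
    - [0,0,0]
    - [0,0,0]
    - [0,0,0]
    - [0,0,0]
    - [0,0,0]
    - [0,0,0]
    - [0,0,0]
  claw: [0,0,0,0,0,0,0,0,0,0]

```text
time_s: 27.75
tcp_pos: [0.4576, 0.0273, 0.0836]
eef_rot: [180.0, 10.2, 176.7]
contact_force: [-0.2, -0.6, 0.1]
gripper_width: 0.0005
gripper_force: 0.0
```

>>> jog_arm:
  travel:
    - [-0.0002,0,0.0003]
    - [-0.0004,0,0.0006]
    - [-0.0006,0,0.0008]
    - [-0.0008,0,0.0011]
    - [-0.001,0,0.0014]
    - [-0.0012,0,0.0016]
    - [-0.0014,0,0.0019]
    - [-0.0014,0,0.0019]
    - [-0.0014,0,0.0019]
    - [-0.0014,0,0.0019]
  dr:
    - [0,0,0]
    - [0,0,0]
    - [0,0,0]
    - [0,0,0]
    - [0,0,0]
    - [0,0,0]
    - [0,0,0]
    - [0,0,0]
    - [0,0,0]
    - [0,0,0]
  claw: [0,0,0,0,0,0,0,0,0,0]

```text
time_s: 29.0
tcp_pos: [0.4584, 0.0272, 0.0829]
eef_rot: [180.0, 10.2, 176.7]
contact_force: [-0.2, -0.2, -0.6]
gripper_width: 0.0005
gripper_force: 0.0
```

>>> jog_arm:
  travel:
    - [-0.0002,0,0.0003]
    - [-0.0004,0,0.0006]
    - [-0.0006,0,0.0008]
    - [-0.0008,0,0.0011]
    - [-0.001,0,0.0014]
    - [-0.0012,0,0.0016]
    - [-0.0014,0,0.0019]
    - [-0.0014,0,0.0019]
    - [-0.0014,0,0.0019]
    - [-0.0014,0,0.0019]
  dr:
    - [0,0,0]
    - [0,0,0]
    - [0,0,0]
    - [0,0,0]
    - [0,0,0]
    - [0,0,0]
    - [0,0,0]
    - [0,0,0]
    - [0,0,0]
    - [0,0,0]
  claw: [0,0,0,0,0,0,0,0,0,0]

```text
time_s: 30.25
tcp_pos: [0.4593, 0.0272, 0.082]
eef_rot: [180.0, 10.2, 176.7]
contact_force: [0.8, -0.1, 0.3]
gripper_width: 0.0007
gripper_force: 0.0
```

Run:
```python
from h import *
st(); s=r.get_state(); p0=C(s['tcp_pos']); print(p0,off(p0))
c=cam('wrist'); P=cloud(c)
for u in (270,290,300,310,320,330,340,350,370): print(u,[np.round(off(C(P[v,u])),0).tolist() for v in range(226,262,4)])
```

```text
t 30.25 tcp [0.4593 0.0272 0.082 ] rot [180.   10.2 176.7] F [ 0.8 -0.1  0.3] w 0.0007 gf 0.0 q [  33.    3.  -50.   12.  -29. -136.]
[-63.65729119  -0.23577397  82.02433671] (np.float64(30.88757529757327), np.float64(-59.13742924621677))
270 [[0.0, -85.0], [0.0, -82.0], [-1.0, -80.0], [-2.0, -78.0], [-0.0, -75.0], [-1.0, -72.0], [113.0, -48.0], [115.0, -47.0], [116.0, -46.0]]
290 [[-1.0, -85.0], [-2.0, -83.0], [-1.0, -80.0], [-1.0, -77.0], [-1.0, -75.0], [42.0, -64.0], [114.0, -48.0], [115.0, -47.0], [117.0, -46.0]]
300 [[-1.0, -85.0], [-2.0, -83.0], [-1.0, -80.0], [1.0, -77.0], [-2.0, -75.0], [43.0, -63.0], [113.0, -48.0], [115.0, -47.0], [117.0, -46.0]]
310 [[-0.0, -85.0], [-1.0, -83.0], [29.0, -73.0], [28.0, -71.0], [27.0, -69.0], [43.0, -63.0], [48.0, -61.0], [49.0, -58.0], [52.0, -56.0]]
320 [[-1.0, -85.0], [-2.0, -83.0], [29.0, -73.0], [28.0, -71.0], [28.0, -69.0], [40.0, -64.0], [43.0, -61.0], [47.0, -59.0], [51.0, -56.0]]
330 [[-2.0, -85.0], [-1.0, -83.0], [30.0, -73.0], [28.0, -71.0], [28.0, -69.0], [41.0, -64.0], [46.0, -61.0], [49.0, -58.0], [48.0, -57.0]]
340 [[-1.0, -85.0], [-1.0, -83.0], [-1.0, -80.0], [-0.0, -77.0], [-2.0, -75.0], [42.0, -64.0], [112.0, -49.0], [115.0, -47.0], [117.0, -46.0]]
350 [[-0.0, -85.0], [-1.0, -83.0], [-2.0, -80.0], [-2.0, -77.0], [-1.0, -75.0], [43.0, -63.0], [112.0, -48.0], [115.0, -47.0], [116.0, -46.0]]
370 [[-3.0, -86.0], [-2.0, -83.0], [-2.0, -80.0], [-2.0, -78.0], [-2.0, -75.0], [-2.0, -72.0], [114.0, -48.0], [116.0, -47.0], [116.0, -46.0]]
```

>>> jog_arm:
  travel:
    - [-0.0002,0,0.0002]
    - [-0.0003,0,0.0004]
    - [-0.0005,0,0.0007]
    - [-0.0007,0,0.001]
    - [-0.0007,0,0.001]
    - [-0.0007,0,0.001]
    - [-0.0007,0,0.001]
    - [-0.0007,0,0.001]
    - [-0.0007,0,0.001]
    - [-0.0007,0,0.001]
  dr:
    - [0,0,0]
    - [0,0,0]
    - [0,0,0]
    - [0,0,0]
    - [0,0,0]
    - [0,0,0]
    - [0,0,0]
    - [0,0,0]
    - [0,0,0]
    - [0,0,0]
  claw: [0,0,0,0,0,0,0,0,0,0]

```text
time_s: 31.55
tcp_pos: [0.4597, 0.0271, 0.0816]
eef_rot: [180.0, 10.2, 176.7]
contact_force: [-1.4, -0.7, 2.1]
gripper_width: 0.0002
gripper_force: 1.3
```

>>> jog_arm:
  travel:
    - [-0.0001,0,0.0002]
    - [-0.0002,0,0.0003]
    - [-0.0003,0,0.0004]
    - [-0.0004,0,0.0005]
    - [-0.0004,0,0.0005]
    - [-0.0004,0,0.0005]
    - [-0.0004,0,0.0005]
    - [-0.0004,0,0.0005]
    - [-0.0004,0,0.0005]
    - [-0.0004,0,0.0005]
  dr:
    - [0,0,0]
    - [0,0,0]
    - [0,0,0]
    - [0,0,0]
    - [0,0,0]
    - [0,0,0]
    - [0,0,0]
    - [0,0,0]
    - [0,0,0]
    - [0,0,0]
  claw: [0,0,0,0,0,0,0,0,0,0]

```text
time_s: 32.8
tcp_pos: [0.4599, 0.0271, 0.0813]
eef_rot: [180.0, 10.2, 176.7]
contact_force: [-3.4, 0.3, 3.3]
gripper_width: 0.0004
gripper_force: 2.8
```

>>> jog_arm:
  travel:
    - [-0.0002,0,0.0003]
    - [-0.0004,0,0.0005]
    - [-0.0006,0,0.0008]
    - [-0.0007,0,0.001]
    - [-0.0007,0,0.001]
    - [-0.0007,0,0.001]
    - [-0.0007,0,0.001]
    - [-0.0007,0,0.001]
    - [-0.0007,0,0.001]
    - [-0.0007,0,0.001]
  dr:
    - [0,0,0]
    - [0,0,0]
    - [0,0,0]
    - [0,0,0]
    - [0,0,0]
    - [0,0,0]
    - [0,0,0]
    - [0,0,0]
    - [0,0,0]
    - [0,0,0]
  claw: [0,0,0,0,0,0,0,0,0,0]

```text
time_s: 34.05
tcp_pos: [0.4602, 0.027, 0.081]
eef_rot: [180.0, 10.2, 176.7]
contact_force: [-7.1, 0.9, 7.9]
gripper_width: 0.0003
gripper_force: 5.5
```

Run:
```python
from h import *
st(); F=Rc.T@r.get_state()['contact_force']; print('normal',(F[2]-F[0])/2**.5)
```

```text
t 34.05 tcp [0.4602 0.027  0.081 ] rot [180.   10.2 176.7] F [-7.1  0.9  7.9] w 0.0003 gf 5.5 q [  33.    3.  -50.   12.  -29. -136.]
normal 10.596919518820021
```

>>> jog_arm:
  travel:
    - [0,0,0]
    - [0,0,0]
    - [0,0,0]
    - [0,0,0]
    - [0,0,0]
    - [0.005,0,-0.01]
    - [0.01,0,-0.05]
    - [0.01,0,-0.15]
    - [0.01,0,-0.25]
    - [0.01,0,-0.3]
  dr:
    - [0,0,0]
    - [0,0,0]
    - [0,0,0]
    - [0,0,0]
    - [0,0,0]
    - [0,0,0]
    - [0,0,0]
    - [0,0,0]
    - [0,0,0]
    - [0,0,0]
  claw: [0,0,0,0,0,0,0,0,0,0]

```text
time_s: 35.3
tcp_pos: [0.4297, 0.0295, 0.2309]
eef_rot: [179.8, 10.4, 176.7]
contact_force: [0.3, -0.1, -0.8]
gripper_width: 0.0003
gripper_force: 0.0
```

Run:
```python
from h import *
st()
c=cam('wrist'); P=cloud(c); im=c['pixels'][...,::-1]
for v in range(140,290,6):
    p=np.median([C(P[v,u]) for u in (315,320,325)],0); print(v,np.round(p,1),np.round(off(p),1))
cv2.imwrite('pics/w8.png',cv2.resize(im[80:340,170:470],None,fx=2,fy=2))
```

```text
t 35.3 tcp [0.4297 0.0295 0.2309] rot [179.8  10.4 176.7] F [ 0.3 -0.1 -0.8] w 0.0003 gf 0.0 q [  37.  -11.  -38.    8.  -55. -134.]
140 [-91.3   0.5  -0.2] [  -7.7 -136.9]
146 [-84.3   0.5  -0.1] [ -12.6 -131.8]
152 [-77.2   0.5   0.4] [ -17.3 -126.5]
158 [-69.8   0.5   0.2] [ -22.6 -121.4]
164 [-62.5   0.5   0.4] [ -27.6 -116. ]
170 [-64.6   0.5  25.9] [ -8.1 -99.5]
176 [-62.8   0.5  39.2] [ -0.  -88.8]
182 [-69.9   0.4  72.6] [ 28.7 -70.2]
188 [-64.2   0.4  74.2] [ 25.7 -65. ]
194 [-58.9   0.4  76.9] [ 24.  -59.4]
200 [-55.4   0.4  83.1] [ 25.8 -52.5]
206 [-50.2   0.4  85.9] [ 24.1 -46.9]
212 [-46.1   0.4  90.6] [ 24.5 -40.7]
218 [-41.4   0.4  94. ] [ 23.6 -34.9]
224 [-38.1   0.4  99.7] [ 25.3 -28.5]
230 [-33.8   0.4 103.6] [ 25.  -22.7]
236 [-29.2   0.4 107. ] [ 24.2 -17.1]
242 [-25.5   0.4 111.5] [ 24.7 -11.3]
248 [-102.8    0.3  234.9] [166.7  21.3]
254 [-104.4    0.3  242.3] [173.   25.4]
260 [-105.4    0.3  248.4] [178.1  29. ]
266 [-106.6    0.3  254.5] [183.3  32.4]
272 [-108.     0.3  260.5] [188.5  35.7]
278 [-108.4    0.3  264.8] [191.7  38.5]
284 [-1.384e+02  2.000e-01  3.039e+02] [240.7  44.9]
```

View pics/w8.png

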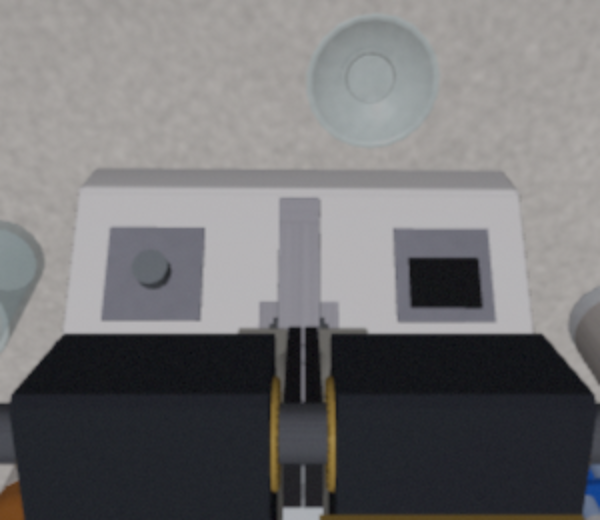

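Run:
```python
from h import *
for n in ('side','scene'):
    c=cam(n); u=proj(c,W([8,0,142])); print(n,u); im=c['pixels'][...,::-1]
    x,y=np.round(u).astype(int); cv2.imwrite(f'pics/f_{n}.png',cv2.resize(im[y-28:y+28,x-38:x+38],None,fx=5,fy=5,interpolation=cv2.INTER_CUBIC))
    P=cloud(c)
    for k in ('bail_bar','keeper_seat','hood_press'):
        for d in r.tip_of(k,n)[:1]:
            u=np.round(d['at']).astype(int); q=C(P[u[1],u[0]]); print(k,round(d['conf'],2),u,np.round(q,1),np.round(off(q),1))
cv2.imwrite('pics/f.png',np.vstack([cv2.imread('pics/f_side.png'),cv2.imread('pics/f_scene.png')]))
```

```text
side [306.91294165 207.93032091]
bail_bar 0.58 [311 209] [ 19.6 -11.  144.6] [16.3 44. ]
keeper_seat 0.73 [311 210] [ 19.8 -10.3 138.9] [12.1 40.1]
hood_press 0.98 [330 199] [ 89.5  -1.9 166.8] [-17.4 109.1]
scene [320.95966724 197.49155803]
bail_bar 0.48 [320 198] [ 11.   -2.5 143.7] [21.7 37.3]
keeper_seat 0.7 [320 196] [  3.4  -2.6 142.4] [26.1 30.9]
hood_press 0.56 [323 216] [ 82.7   5.6 165.3] [-13.7 103.2]
```

View pics/f.png

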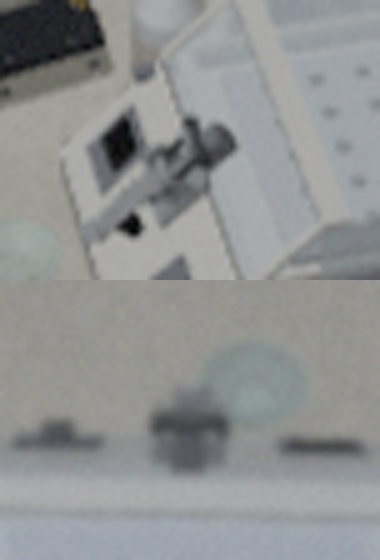

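```bash
python3 -c "
from plant import r
print(r.close_job())"
```

```text
the job is handed in; nothing more can be done
None
```

The incubator is shut: the hood is down, the bail is hooked behind the keeper, and the lever is fully home after a push of about 10.6 N held for more than half a second. The arm is clear and the job was handed in at about 36 s; I did not check at the end that every bottle and dish was still in place.

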